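# Fetch the bush from under the tools in the rack

## Task

First move the wooden drift and the black steel bar that lie across the tool rack over to the plywood board, side by side, and let go of them there; only then take the brass bush from the floor of the rack and lay it flat in the ring marked on the aluminium plate. Finally put the drift and the bar back in the rack, each across the same rest it came from and where it lay before. Leave the small grey bush and the bolt where they are.

Things in the scene. Friction and masses are not known exactly. Their poses are not given: they have to be found in the camera images.
- rack: Fixed wooden rack, 150 (x) x 120 (y) x 58 mm, open at both x ends. Origin: centre of underside. 6 mm dark floor; two cheeks 22 mm thick at y = +-49 mm (76 mm clear between). Each cheek has two rests 60 mm wide at x = -35 and +35 mm, rest floor at z = 50 mm; stops 10 mm wide at x = -70, 0, 70 rise to 58. Drift and bar each lie across the cheeks in one pair of rests, along y; which pair varies.
- board: Fixed flat plywood board for parking the drift and the bar, 170 (its x) by 190 (its y) by 6 mm. Origin: centre of its underside, z up.
- plate: Fixed square aluminium plate, 90 x 90 x 8 mm, with a dark ring (52 mm across) marked on its top. Origin: centre of its underside, z up.
- plate_ring (a point): Centre of the ring marked on the aluminium plate, on the plate's top surface.
- drift_mid (a point): Centre of the wooden drift, a plain square hardwood stick 170 mm long (its y), 20 mm wide (its x), 19 mm high; the point is half-way up.
- bar_mid (a point): Centre of the black flat steel bar, 118 mm long (its x), 48 mm wide (its y), 9 mm thick, 0.42 kg nominal; the point is half-way up. At the start its x lies along the rack's y.
- bush_mid (a point): Centre, half-way up, of the brass bush, a flat ring 38 mm across and 12 mm high. It starts flat on the rack's floor near the middle, below and between drift and bar. Grasp it across its outside, fingers closing along the rack's x: the cheeks stand close in y.
- grey_bush_mid (a point): Bystander: centre of the small dark grey bush, 28 mm across, 16 mm high, standing loose on the bench; leave it alone.
- bolt_mid (a point): Bystander: centre of the hex bolt, 59 mm long (its y), 19 mm across its head, lying loose on the bench; leave it alone.
There are look-alikes about, which are no part of the job. Of the things that look like the part that bears bush_mid, the smaller one is meant.

How it is judged:
By the outcome, as a careful person would: the job done as asked, in the order asked, and still so for the second after the job is handed in, with the robot touching nothing.
It also fails if it takes over 144 s, if anything falls off the work surface, if the arm or the gripper's body presses on something with over 40 N, if the wrist force passes 120 N, or if a joint passes its speed limit or range.

## Robot

A 6-joint arm with a two-finger parallel gripper is mounted at the origin on a cart in front of the work surface, level with it; the furniture and walls round the work are solid. World frame = base frame: x ahead of the robot, y to its left, z up, the work surface at z = 0. Lengths are in mm, angles in degrees, forces in N, time in s.
With the tool pointing down it reaches from about 325 to 900 mm from the base axis. Payload 3.5 kg.
Tool frame: the origin (TCP) lies on the centre line of the jaws, within the pads' length; the fingertips stand 19 mm ahead of it and the grasp point (between the pads) is the TCP; z points along the fingers, x is the direction in which the jaws open and shut, and the axes are right-handed (so a half turn about z gives the same grasp; the last joint's range is limited). The gripper opens to 85 mm and grips with 20 to 120 N. Pads are 22 mm wide; open, the fingers measure 114 mm over their backs; the gripper's body (76 mm by 85 mm) begins 54 mm behind the grasp point. The pads swing forward as they close: fully open they stand 13 mm farther back than shut.
Start: joints at [-5.924, 15.837, -1.513, 72.651, 0, 84.076], TCP at [624.997, -0.01, 250.313] pointing down, gripper open.
Joint ranges: [-178.77, 178.77], [-48.84, 107.48], [-61.69, 71.31], [-111.58, 123.2], [-90, 87.43], [-180, 180]. Speed limits (degrees/s): [147.25, 147.25, 180, 180, 180, 180].

## Interface

Orientations are given as a 3x3 rotation matrix whose columns are the frame's x, y, z axes.
In Python, from workcell import ctrl gives the robot as it stands. The module is installed in compiled form; this text tells all that it offers.
- The arm moves only by the tool step_arm, never from a script. Its arguments are lists of equal length, an entry for each row: "travel": the shift along the tool's x, y, z normalised to -1 to 1, where 1 is 0.5 m, a list of three; "angular": the turn, a rotation vector about the tool's x, y, z normalised to -1 to 1, where 1 is 360 degrees, a list of three; "grip": the closure, from 0 (fully open) to 1 (shut). A call has 1 to 20 rows; each row shifts and turns the commanded pose from where the row before left it, along the tool's axes as they then stand; what a row does not reach is not made up. A row lasts 1/8 s, in which the tool goes at most 62.5 mm and 10.7 degrees, less where a joint would pass 70% of its speed; a pose out of reach is approached as far as the arm can. A call with a number of a shift or a turn outside -1 to 1 is refused whole. A call with a gripper value outside its range is refused whole. The fingers move at their own pace and stop on an object; the grip force is fixed at half the most. Time passes only in rows, so rows that do not move let the fingers close. It gives the time, the measured TCP pose, the force and the opening at its end, in the units of the state.
- ctrl.state(): the state, without advancing time (a new reading comes with each control period).
- ctrl.read_camera(name): name is "scene" or "side" or "wrist"; returns (picture, depth): 400x640x3 uint8, red, green, blue; 400x640 float32, mm along the optical axis (not along the pixel's ray), 0 where there is no reading.
- ctrl.calibration(name): a dict with "mtx" (3x3 intrinsics, pixels), "dist" ([k1, k2, p1, p2, k3] as OpenCV has them; the pictures are not rectified), "R" (3x3) and "t" (3): a world point X has camera coordinates R X + t; the wrist camera has in their place "T_tool_cam" (4x4, takes a point from camera to tool coordinates, whose origin is the TCP and whose axes are the tool frame's). Camera axes: x right, y down, z forward; pixel columns grow to the right and rows downward; lengths in mm; the calibration is good to about 2 mm. A picture is of the moment at which its call begins: read the wrist's pose just before it. calibration takes no time and is no camera call.
- ctrl.finish_job(): hands the job in, once; it reports no verdict.
Trained networks look in the newest picture that a camera, given by its name, has taken for a name from the list of things; names that differ only in an ending like _2 or _b are one class to them, and where a whole thing is asked for, a point or a joint stands for the part that bears it (a point fixed in the world has none). Each returns a list of dicts, best first, with "confidence" (0 to 1); they miss things now and then, are a little off and sometimes report something else, mostly with a low value. They report only what shows in the picture. A call takes as long as a camera call. They do not tell look-alikes from the thing itself.
- ctrl.find_in(camera, query): "box" ([left, top, right, bottom] in pixels, round what is visible of it).
- ctrl.place_of(camera, query): "centre" ([column, row] in pixels: a listed point, or the origin of a listed thing).
The state is a dict: "time_s": time; "joints": joint angles; "qvel": joint speeds; "joint_torque": joint torques, N m; "tool_pos": TCP position; "eef_rot": TCP orientation; "ft_force": force on the tool from outside, world axes, zero at the start; "moment": the same for the moment, N m; "gripper_width": opening from 0.0 (shut) to 1.0 (fully open).
Only numpy, scipy, OpenCV 4.12 (cv2) and the standard library are available. Lean on these libraries where they do the work, as an engineer would, in place of code of your own. Each camera call takes 0.05 s, during which the arm holds its last target. There are 200 camera calls.

## Working session

There is one attempt and no reset: what is moved stays moved. The work goes in short steps, Python scripts to look and compute and a tool call to move; the robot and the scene stay as the last step left them, time stands still between calls to the robot, and variables do not carry over. Pictures are saved under pics/ and viewed, about 12 in all and at most 16, crops included, and the job is handed in when it is done.

Besides the shell and the picture viewer there is one more tool, called as name(argument=value, ...), one argument or row to a line, values as JSON. step_arm: Moves the arm, as the interface text tells. Its arguments: {"type":"object","properties":{"travel":{"type":"array"},"angular":{"type":"array"},"grip":{"type":"array"}},"required":["travel","angular","grip"]}

```bash
mkdir -p pics
cat > h.py <<'E'
import numpy as np, cv2
from workcell import ctrl
def look(cam,fn=None):
    s=ctrl.state(); p,d=ctrl.read_camera(cam)
    if fn: cv2.imwrite('pics/'+fn,p[:,:,::-1])
    return s,p,d
def cam(c,s=None):
    k=ctrl.calibration(c); K=np.array(k['mtx']); D=np.array(k['dist'])
    if c=='wrist':
        T=np.array(k['T_tool_cam']); W=np.eye(4); W[:3,:3]=s['eef_rot']; W[:3,3]=s['tool_pos']
        M=W@T; return K,D,M[:3,:3],M[:3,3]
    R=np.array(k['R']); t=np.array(k['t']); return K,D,R.T,-R.T@t
def ray(c,uv,z,s=None):
    K,D,R,o=cam(c,s); n=cv2.undistortPoints(np.array(uv,float).reshape(-1,1,2),K,D)[:,0]
    d=np.c_[n,np.ones(len(n))]@R.T
    return o+d*((z-o[2])/d[:,2])[:,None]
def cloud(c,d,s=None):
    K,D,R,o=cam(c,s); v,u=np.mgrid[:400,:640]
    n=cv2.undistortPoints(np.c_[u.ravel(),v.ravel()].astype(float).reshape(-1,1,2),K,D)[:,0]
    return ((np.c_[n,np.ones(len(n))]*d.reshape(-1,1))@R.T+o).reshape(400,640,3)
E
python3 - <<'E'
from h import *
ims=[]
for c in ['scene','side','wrist']:
    s,p,d=look(c,c+'0.png'); P=cloud(c,d,s); np.save(c+'0.npy',P)
    print(c,cam(c,s)[3].round())
    for q in ['rack','board','plate','plate_ring','drift_mid','bar_mid','bush_mid','grey_bush_mid','bolt_mid']:
        for r in ctrl.place_of(c,q)[:3]:
            u,v=map(int,np.round(r['centre']))
            print(q,round(r['confidence'],2),u,v,P[v,u].round() if 0<=u<640 and 0<=v<400 else '')
print(ctrl.state())
E
```

```text
scene [ 236. -608.  824.]
rack 0.76 378 302 [ 502. -278.    5.]
rack 0.62 353 241 [ 522. -123.   -1.]
rack 0.56 328 194 [522.  15.  10.]
board 0.96 299 116 [564. 313.   5.]
plate 0.68 330 194 [528.  17.   6.]
plate_ring 0.96 327 198 [516.   6.   8.]
drift_mid 0.75 361 291 [ 463. -272.   70.]
bar_mid 0.66 398 287 [ 535. -287.   57.]
bush_mid 0.81 309 256 [ 418. -120.   -2.]
bush_mid 0.69 376 301 [ 500. -274.    4.]
bush_mid 0.62 374 304 [ 473. -304.   68.]
grey_bush_mid 0.67 294 162 [488. 152.   4.]
bolt_mid 0.62 296 162 [492. 148.   5.]
bolt_mid 0.61 354 242 [ 523. -126.   -1.]
side [241. 845. 458.]
rack 0.65 335 188 [ 486. -218.   33.]
board 0.63 227 298 [563. 303.   8.]
board 0.63 324 173 [ 529. -258.   61.]
plate 0.58 296 230 [524.  20.  11.]
plate_ring 0.93 297 227 [528.   2.  10.]
plate_ring 0.31 325 171 [ 530. -276.   61.]
drift_mid 0.66 340 175 [ 473. -225.   71.]
bar_mid 0.45 323 167 [ 547. -315.   60.]
bush_mid 0.75 333 191 [ 491. -219.   23.]
bush_mid 0.72 354 212 [ 408. -102.   19.]
grey_bush_mid 0.48 293 258 [487. 153.  18.]
bolt_mid 0.55 315 203 [ 524. -144.   13.]
wrist
[... 476 characters left out ...]
,
        2.99781063e-04,  8.40745512e+01]), 'qvel': array([ 0.0555691 , -0.04634525, -0.00989215,  0.06792468, -0.01590558,
        0.05083527]), 'joint_torque': array([ 1.52257162e-04, -4.45484304e+01,  2.95557225e+01,  1.02484755e-03,
       -1.85069298e-04, -3.39638768e-05]), 'tool_pos': array([ 6.24977018e+02, -1.27632997e-02,  2.50279817e+02]), 'eef_rot': array([[ 9.99999998e-01,  7.99539520e-06, -7.01775811e-05],
       [ 7.99627548e-06, -1.00000000e+00,  1.25433527e-05],
       [-7.01774808e-05, -1.25439138e-05, -9.99999997e-01]]), 'ft_force': array([-0.13520327,  0.64946168,  0.19950431]), 'moment': array([ 0.00786455, -0.01943971, -0.01308133]), 'gripper_width': 0.9994774755768323}
```

View pics/scene0.png

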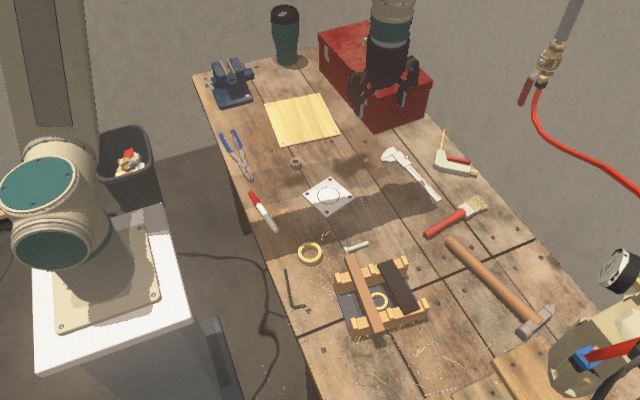

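View pics/wrist0.png

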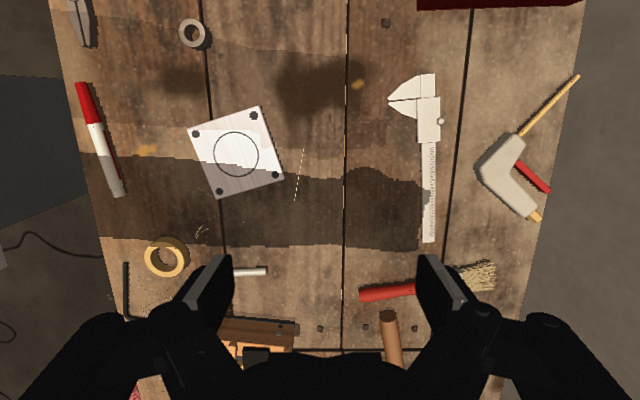

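Scene: rack at about (380,300) with the drift on its left (−x), the bar on its right, and the brass bush between them at (376,301). A larger ring, the look-alike, lies at (309,256). The plate is at (327,197) and the board at (300,117). I'm moving over the rack for a closer look.

step_arm(
  travel=[
    [-0.048,0.08,-0.016],
    [-0.048,0.08,-0.016],
    [-0.048,0.08,-0.016],
    [-0.048,0.08,-0.016],
    [-0.048,0.08,-0.016],
    [0,0,0],
    [0,0,0],
  ],
  angular=[
    [0,0,0],
    [0,0,0],
    [0,0,0],
    [0,0,0],
    [0,0,0],
    [0,0,0],
    [0,0,0],
  ],
  grip=[0,0,0,0,0,0,0],
)

```text
time_s: 2.38
tool_pos: [505.1, -199.9, 290.3]
eef_rot: [[1.0, -0.0, 0.0], [-0.0, -1.0, 0.0], [0.0, -0.0, -1.0]]
ft_force: [-0.2, 0.6, -0.3]
gripper_width: 1.005
```

```bash
cat > seg.py <<'E'
from h import *
def rect(P,m,name):
    # min-area rect of top-surface points in world xy
    q=P[m][:,:2].astype(np.float32); c,(w,h),a=cv2.minAreaRect(q)
    print(name,len(q),'c',np.round(c,1),'wh',round(w,1),round(h,1),'ang',round(a,2),'zmed',np.median(P[m][:,2]).round(1))
def comps(P,lo,hi,box,name,minpx=60):
    m=((P[...,2]>lo)&(P[...,2]<hi)&(P[...,0]>box[0])&(P[...,0]<box[1])&(P[...,1]>box[2])&(P[...,1]<box[3])).astype(np.uint8)
    m=cv2.morphologyEx(m,cv2.MORPH_OPEN,np.ones((3,3),np.uint8))
    n,l=cv2.connectedComponents(m)
    for i in range(1,n):
        if (l==i).sum()>minpx: rect(P,l==i,name)
E
python3 - <<'E'
from seg import *
s,p,d=look('wrist','wrist1.png'); P=cloud('wrist',d,s); np.save('w1.npy',P)
print(s['tool_pos'])
B=(380,640,-420,-150)
comps(P,64,80,B,'drift'); comps(P,56.5,63,B,'bar/stops'); comps(P,48,53,B,'rests'); comps(P,12,25,B,'bush')
S=np.load('scene0.npy')
print('scene'); comps(S,64,80,B,'drift'); comps(S,56.5,63,B,'bar/stops')
comps(S,4,20,(460,680,200,430),'board'); comps(S,4,20,(440,600,-60,80),'plate')
E
```

```text
[ 505.06393936 -199.86061044  290.31303166]
drift 2347 c [ 465.8 -272. ] wh 169.0 21.2 ang 83.48 zmed 69.0
bar/stops 141 c [ 436.7 -222.4] wh 21.2 9.6 ang 86.28 zmed 57.9
bar/stops 123 c [ 505.9 -232.1] wh 18.9 9.5 ang 89.05 zmed 58.2
bar/stops 2368 c [ 534.9 -284.1] wh 115.8 34.1 ang 88.51 zmed 58.5
bar/stops 128 c [ 575.2 -239.3] wh 20.3 9.8 ang 84.7 zmed 57.8
bar/stops 96 c [ 424.3 -318.9] wh 19.8 8.7 ang 79.5 zmed 58.1
bar/stops 103 c [ 494.2 -328.5] wh 21.0 8.9 ang 83.67 zmed 57.9
bar/stops 74 c [ 563.5 -336.3] wh 18.8 9.0 ang 84.77 zmed 57.9
rests 266 c [ 450.  -224.1] wh 21.7 17.8 ang 82.96 zmed 49.9
rests 293 c [ 491.3 -229.2] wh 22.0 19.7 ang 83.14 zmed 50.1
rests 149 c [ 521.4 -232.4] wh 21.8 19.2 ang 89.03 zmed 50.0
rests 233 c [ 561.8 -237.9] wh 22.0 17.9 ang 84.05 zmed 50.1
rests 228 c [ 438.4 -321.2] wh 22.0 18.9 ang 84.61 zmed 50.0
rests 227 c [ 479.7 -326.7] wh 22.0 18.9 ang 83.6 zmed 50.1
rests 198 c [ 508.1 -329.7] wh 22.5 17.0 ang 89.61 zmed 50.1
rests 88 c [ 555.5 -335.6] wh 21.9 7.4 ang 86.01 zmed 50.2
bush 367 c [ 497.4 -280.9] wh 37.0 36.6 ang 88.78 zmed 17.8
bush 74 c [ 433.7 -310.2] wh 1.5 24.9 ang 83.57 zmed 18.5
bush 140 c [ 494.4 -317.5] wh 1.6 46.4 ang 82.94 zmed 18.9
scene
drift 945 c [ 467.6 -271.1] wh 170.8 22.0 ang 83.57 zmed 68.8
bar/stops 634 c [ 536.4 -279.7] wh 111.3 35.1 ang 89.08 zmed 58.5
board 117 c [601.9 320.1] wh 63.4 36.8 ang 68.64 zmed 5.4
board 97 c [502.9 311.2] wh 32.2 57.8 ang 7.7 zmed 5.4
board 846 c [559.9 249.5] wh 88.4 166.9 ang 88.76 zmed 6.6
plate 1107 c [521.9  14.2] wh 91.7 92.0 ang 17.14 zmed 8.3
```

View pics/wrist1.png

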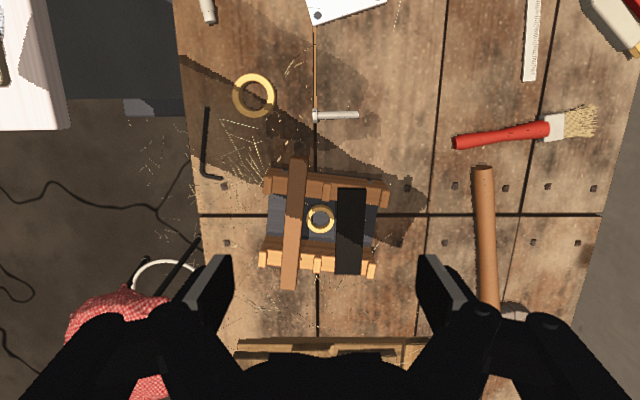

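Run:
```python
from seg import *
p=cv2.imread('pics/wrist1.png'); P=np.load('w1.npy')
cv2.imwrite('pics/crop1.png',cv2.resize(p[145:305,240:410],None,fx=4.5,fy=3.7,interpolation=cv2.INTER_CUBIC)[:600,:800])
for v in (195,215,235,255): print(v,[tuple(P[v,u].round(0).astype(int)) for u in range(326,378,4)])
k=p.max(2)<45
m=k&(P[...,0]>505)&(P[...,0]<580)&(P[...,1]>-345)&(P[...,1]<-215)&(P[...,2]>45); m=cv2.morphologyEx(m.astype(np.uint8),cv2.MORPH_OPEN,np.ones((3,3)))>0
rect(P,m,'dark'); q=P[m]; A=np.c_[q[:,:2]-q[:,:2].mean(0),np.ones(len(q))]; print(np.linalg.lstsq(A,q[:,2],rcond=None)[0])
```

```text
195 [(np.int64(506), np.int64(-234), np.int64(58)), (np.int64(511), np.int64(-236), np.int64(50)), (np.int64(516), np.int64(-236), np.int64(51)), (np.int64(520), np.int64(-234), np.int64(59)), (np.int64(525), np.int64(-234), np.int64(59)), (np.int64(529), np.int64(-234), np.int64(59)), (np.int64(534), np.int64(-234), np.int64(59)), (np.int64(539), np.int64(-234), np.int64(59)), (np.int64(544), np.int64(-234), np.int64(59)), (np.int64(548), np.int64(-234), np.int64(59)), (np.int64(555), np.int64(-237), np.int64(48)), (np.int64(559), np.int64(-236), np.int64(50)), (np.int64(564), np.int64(-236), np.int64(51))]
215 [(np.int64(506), np.int64(-278), np.int64(7)), (np.int64(511), np.int64(-274), np.int64(19)), (np.int64(517), np.int64(-279), np.int64(5)), (np.int64(520), np.int64(-259), np.int64(58)), (np.int64(525), np.int64(-259), np.int64(59)), (np.int64(530), np.int64(-259), np.int64(57)), (np.int64(535), np.int64(-259), np.int64(58)), (np.int64(540), np.int64(-259), np.int64(59)), (np.int64(544), np.int64(-259), np.int64(59)), (np.int64(549), np.int64(-259), np.int64(58)), (np.int64(5
[... 764 characters left out ...]
t64(-318), np.int64(48)), (np.int64(511), np.int64(-320), np.int64(45)), (np.int64(516), np.int64(-320), np.int64(45)), (np.int64(521), np.int64(-312), np.int64(59)), (np.int64(526), np.int64(-313), np.int64(58)), (np.int64(531), np.int64(-313), np.int64(58)), (np.int64(536), np.int64(-312), np.int64(59)), (np.int64(541), np.int64(-313), np.int64(58)), (np.int64(546), np.int64(-312), np.int64(60)), (np.int64(554), np.int64(-325), np.int64(36)), (np.int64(560), np.int64(-326), np.int64(33)), (np.int64(566), np.int64(-327), np.int64(32)), (np.int64(577), np.int64(-345), np.int64(-2))]
dark 1457 c [ 535.4 -262.5] wh 72.5 34.0 ang 88.46 zmed 58.5
[-2.75902767e-04 -7.77198316e-03  5.84011833e+01]
```

View pics/crop1.png

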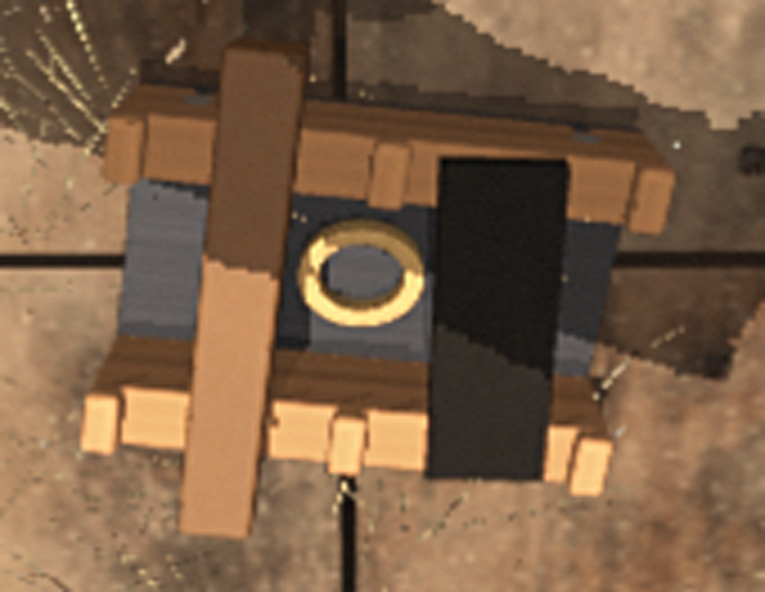

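Drift is clear: centre (466,−272), top at z 69. The bar is about 34 mm wide rather than 48, at (535,−284) with top 59. The brass bush is flat at (497,−281) and the rack yaw is about −7°. Next I'm locating the board and the toolbox beside it.

```bash
cat >> h.py <<'E'
def delta(target,yaw):
    """tool-axes shift (units of 0.5 m) after turning to yaw, and turn about tool z"""
    s=ctrl.state(); R=np.array(s['eef_rot']); y0=np.degrees(np.arctan2(R[1,0],R[0,0]))
    a=np.radians(yaw); T=np.array([[np.cos(a),np.sin(a),0],[np.sin(a),-np.cos(a),0],[0,0,-1]])
    print('turn_z',round(-(yaw-y0)/360,4),'shift after turn',(T.T@(np.array(target)-s['tool_pos'])/500).round(4),'now',s['tool_pos'].round(1),'yaw',round(y0,2),'f',np.round(s['ft_force'],1),'w',round(s['gripper_width'],3))
E
python3 - <<'E'
from seg import *
for c in ['scene','side']:
    S=np.load(c+'0.npy'); p=cv2.imread(f'pics/{c}0.png'); h=cv2.cvtColor(p,cv2.COLOR_BGR2HSV)
    m=(h[...,2]>150)&(S[...,0]>440)&(S[...,0]<680)&(S[...,1]>190)&(S[...,1]<430)&(S[...,2]<14)&(S[...,2]>-3)
    m=cv2.morphologyEx(m.astype(np.uint8),cv2.MORPH_OPEN,np.ones((5,5)))
    n,l,st,_=cv2.connectedComponentsWithStats(m); i=1+st[1:,4].argmax(); rect(S,l==i,c+' board')
    t=(S[...,2]>40)&(S[...,0]>450)&(S[...,0]<800)&(S[...,1]>120)&(S[...,1]<500)&(h[...,2]>40)&((h[...,0]<8)|(h[...,0]>172))&(h[...,1]>120)
    if t.sum(): q=S[t]; print('box',t.sum(),np.percentile(q,[1,50,99],axis=0).round(0))
    q=S[t&(S[...,1]<400)]; print([ (y,q[abs(q[:,1]-y)<10][:,0].min().round() if (abs(q[:,1]-y)<10).any() else None) for y in range(200,460,40)])
delta([465.8,-272,130],-6.5)
E
```

```text
scene board 2745 c [565.7 308.5] wh 204.9 181.2 ang 83.37 zmed 5.5
box 2785 [[704. 163.  42.]
 [731. 352. 125.]
 [797. 497. 131.]]
[(200, np.float64(717.0)), (240, None), (280, np.float64(720.0)), (320, np.float64(710.0)), (360, np.float64(707.0)), (400, np.float64(707.0)), (440, None)]
side board 6983 c [560.  309.7] wh 239.9 239.4 ang 0.07 zmed 7.3
box 9400 [[703. 171.  42.]
 [718. 374. 126.]
 [798. 497. 132.]]
[(200, np.float64(716.0)), (240, np.float64(714.0)), (280, np.float64(711.0)), (320, np.float64(710.0)), (360, np.float64(708.0)), (400, np.float64(707.0)), (440, None)]
turn_z 0.0181 shift after turn [-0.0619  0.1532  0.3202] now [ 505.2 -199.4  290.1] yaw 0.03 f [-0.  -0.2  0.2] w 0.995
```

step_arm(
  travel=[
    [0,0,0],
    [-0.0155,0.0383,0.08],
    [-0.0155,0.0383,0.08],
    [-0.0155,0.0383,0.08],
    [-0.0154,0.0383,0.08],
    [0,0,0],
    [0,0,0.05],
    [0,0,0.05],
    [0,0,0.044],
    [0,0,0],
  ],
  angular=[
    [0,0,0.0181],
    [0,0,0],
    [0,0,0],
    [0,0,0],
    [0,0,0],
    [0,0,0],
    [0,0,0],
    [0,0,0],
    [0,0,0],
    [0,0,0],
  ],
  grip=[0.35,0.35,0.35,0.35,0.35,0.35,0.35,0.35,0.35,0.35],
)

```text
time_s: 3.68
tool_pos: [465.9, -271.1, 58.1]
eef_rot: [[0.994, -0.112, -0.001], [-0.112, -0.994, 0.001], [-0.001, -0.001, -1.0]]
ft_force: [0.0, 0.5, 0.8]
gripper_width: 0.652
```

step_arm(
  travel=[
    [0,0,0],
    [0,0,0],
    [0,0,0],
    [0,0,0],
  ],
  angular=[
    [0,0,0],
    [0,0,0],
    [0,0,0],
    [0,0,0],
  ],
  grip=[1,1,1,1],
)

```text
time_s: 4.18
tool_pos: [467.1, -273.4, 60.1]
eef_rot: [[0.994, -0.113, 0.003], [-0.113, -0.994, -0.001], [0.003, 0.001, -1.0]]
ft_force: [-0.2, 0.6, 7.2]
gripper_width: 0.232
```

Run:
```python
from h import *
delta([465.8,-272,58],-6.5); delta([525,313,140],-6.6)
```

```text
turn_z -0.0 shift after turn [-0.0029 -0.0024  0.0043] now [ 467.1 -273.4   60.1] yaw -6.51 f [-0.2  0.6  7.2] w 0.232
turn_z 0.0003 shift after turn [-0.0197 -1.1783 -0.1597] now [ 467.1 -273.4   60.1] yaw -6.51 f [-0.2  0.6  7.2] w 0.232
```

step_arm(
  travel=[
    [0,0,-0.04],
    [0,0,-0.06],
    [0,0,-0.06],
    [-0.002,-0.06,0],
    [-0.002,-0.1,0],
    [-0.002,-0.1,0],
    [-0.002,-0.1,0],
    [-0.002,-0.1,0],
    [-0.002,-0.1,0],
    [-0.002,-0.1,0],
    [-0.002,-0.1,0],
    [-0.002,-0.1,0],
    [-0.002,-0.1,0],
    [-0.002,-0.1,0],
    [0,-0.08,0],
    [0,-0.038,0],
    [0,0,0],
    [0,0,0],
  ],
  angular=[
    [0,0,0],
    [0,0,0],
    [0,0,0],
    [0,0,0],
    [0,0,0],
    [0,0,0],
    [0,0,0],
    [0,0,0],
    [0,0,0],
    [0,0,0],
    [0,0,0],
    [0,0,0],
    [0,0,0],
    [0,0,0],
    [0,0,0],
    [0,0,0],
    [0,0,0],
    [0,0,0],
  ],
  grip=[1,1,1,1,1,1,1,1,1,1,1,1,1,1,1,1,1,1],
)

```text
time_s: 6.42
tool_pos: [521.1, 312.5, 138.1]
eef_rot: [[0.993, -0.115, -0.001], [-0.115, -0.993, -0.001], [-0.001, 0.001, -1.0]]
ft_force: [-0.1, -0.4, -0.8]
gripper_width: 0.232
```

Run:
```python
from seg import *
s,p,d=look('wrist'); P=cloud('wrist',d,s)
delta([525,313,16.5],-6.6)
s,p,d=look('scene','scene2.png'); P=cloud('scene',d,s)
comps(P,100,170,(430,620,180,460),'held') 
B=(380,640,-420,-150); comps(P,56.5,63,B,'bar/stops')
```

```text
turn_z -0.0 shift after turn [ 0.0075 -0.0022  0.2433] now [521.2 312.3 138.1] yaw -6.6 f [ 0.4 -0.   0.1] w 0.238
held 473 c [519.6 295.9] wh 52.6 139.5 ang 7.66 zmed 146.2
bar/stops 691 c [ 536.7 -282.8] wh 113.8 34.2 ang 89.18 zmed 58.4
```

View pics/scene2.png

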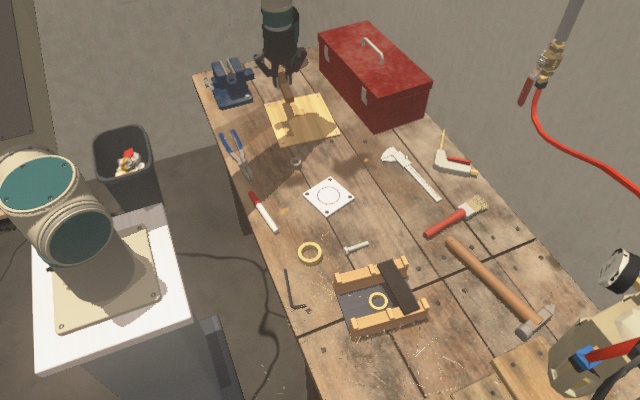

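The drift is held, but the fingertips reach 9 mm below its underside, so it can't be set down on the board cleanly. I'll take it back to its rest, regrip it higher, and bring it over again.

Run:
```python
from h import *
delta([467.1,-273.4,138],-6.5)
```

```text
turn_z -0.0003 shift after turn [2.5000e-02 1.1762e+00 4.0000e-04] now [521.3 312.3 138.2] yaw -6.61 f [-0.5 -0.8 -0.9] w 0.234
```

step_arm(
  travel=[
    [0,0.056,0],
    [0.0025,0.1,0],
    [0.0025,0.1,0],
    [0.0025,0.1,0],
    [0.0025,0.1,0],
    [0.0025,0.1,0],
    [0.0025,0.1,0],
    [0.0025,0.1,0],
    [0.0025,0.1,0],
    [0.0025,0.1,0],
    [0.0025,0.1,0],
    [0,0.08,0],
    [0,0.04,0],
    [0,0,0],
    [0,0,0],
  ],
  angular=[
    [0,0,-0.0003],
    [0,0,0],
    [0,0,0],
    [0,0,0],
    [0,0,0],
    [0,0,0],
    [0,0,0],
    [0,0,0],
    [0,0,0],
    [0,0,0],
    [0,0,0],
    [0,0,0],
    [0,0,0],
    [0,0,0],
    [0,0,0],
  ],
  grip=[1,1,1,1,1,1,1,1,1,1,1,1,1,1,1],
)

```text
time_s: 8.4
tool_pos: [467.7, -270.8, 138.1]
eef_rot: [[0.994, -0.111, -0.001], [-0.111, -0.994, 0.001], [-0.001, -0.001, -1.0]]
ft_force: [0.4, 0.0, 0.4]
gripper_width: 0.237
```

Run:
```python
from h import *
delta([467.1,-273.4,61],-6.5)
```

```text
turn_z 0.0003 shift after turn [-0.0006  0.0052  0.1542] now [ 467.7 -270.8  138.1] yaw -6.39 f [0.4 0.  0.4] w 0.237
```

step_arm(
  travel=[
    [-0.0006,0.0052,0.05],
    [0,0,0.05],
    [0,0,0.04],
    [0,0,0.0162],
    [0,0,0],
  ],
  angular=[
    [0,0,0.0003],
    [0,0,0],
    [0,0,0],
    [0,0,0],
    [0,0,0],
  ],
  grip=[1,1,1,1,1],
)

```text
time_s: 9.02
tool_pos: [467.9, -273.4, 60.7]
eef_rot: [[0.994, -0.112, 0.0], [-0.112, -0.994, 0.0], [-0.0, -0.0, -1.0]]
ft_force: [0.5, -0.3, 0.0]
gripper_width: 0.236
```

step_arm(
  travel=[
    [0,0,0],
    [0,0,0],
    [0,0,0],
    [0,0,-0.024],
    [0,0,0],
    [0,0,0],
    [0,0,0],
    [0,0,0],
    [0,0,0],
  ],
  angular=[
    [0,0,0],
    [0,0,0],
    [0,0,0],
    [0,0,0],
    [0,0,0],
    [0,0,0],
    [0,0,0],
    [0,0,0],
    [0,0,0],
  ],
  grip=[0.35,0.35,0.35,0.35,0.35,1,1,1,1],
)

```text
time_s: 10.15
tool_pos: [467.8, -274.6, 72.4]
eef_rot: [[0.994, -0.114, 0.0], [-0.114, -0.994, -0.0], [0.0, 0.0, -1.0]]
ft_force: [-0.5, 0.9, 2.5]
gripper_width: 0.226
```

Run:
```python
from seg import *
s,p,d=look('wrist'); P=cloud('wrist',d,s)
delta([525,313,140],-6.6)
s,p,d=look('scene'); P=cloud('scene',d,s)
B=(380,640,-420,-150); comps(P,64,80,B,'drift')
```

```text
turn_z 0.0002 shift after turn [-0.0214 -1.1805 -0.1352] now [ 467.8 -274.6   72.4] yaw -6.52 f [0.8 0.7 2.9] w 0.228
drift 581 c [ 465.1 -310.3] wh 36.8 95.1 ang 3.38 zmed 68.6
```

step_arm(
  travel=[
    [0,0,-0.04],
    [0,0,-0.06],
    [0,0,-0.04],
    [0,-0.06,0],
    [-0.0015,-0.1,0],
    [-0.0015,-0.1,0],
    [-0.0015,-0.1,0],
    [-0.0015,-0.1,0],
    [-0.0015,-0.1,0],
    [-0.0015,-0.1,0],
    [-0.0015,-0.1,0],
    [-0.0015,-0.1,0],
    [-0.0015,-0.1,0],
    [-0.0015,-0.1,0],
    [0,-0.08,0],
    [0,-0.04,0],
    [0,0,0],
    [0,0,0],
  ],
  angular=[
    [0,0,0],
    [0,0,0],
    [0,0,0],
    [0,0,0],
    [0,0,0],
    [0,0,0],
    [0,0,0],
    [0,0,0],
    [0,0,0],
    [0,0,0],
    [0,0,0],
    [0,0,0],
    [0,0,0],
    [0,0,0],
    [0,0,0],
    [0,0,0],
    [0,0,0],
    [0,0,0],
  ],
  grip=[1,1,1,1,1,1,1,1,1,1,1,1,1,1,1,1,1,1],
)

```text
time_s: 12.5
tool_pos: [526.7, 311.4, 141.8]
eef_rot: [[0.993, -0.114, -0.001], [-0.114, -0.993, -0.001], [-0.001, 0.001, -1.0]]
ft_force: [-0.6, -0.2, -0.4]
gripper_width: 0.225
```

Run:
```python
from h import *
delta([525,312,29],-6.6)
```

```text
turn_z 0.0001 shift after turn [-0.0035 -0.0008  0.2256] now [526.7 311.4 141.8] yaw -6.56 f [-0.6 -0.2 -0.4] w 0.225
```

step_arm(
  travel=[
    [-0.0035,0,0.06],
    [0,0,0.08],
    [0,0,0.06],
    [0,0,0.022],
    [0,0,0.0036],
    [0,0,0],
  ],
  angular=[
    [0,0,0],
    [0,0,0],
    [0,0,0],
    [0,0,0],
    [0,0,0],
    [0,0,0],
  ],
  grip=[1,1,1,1,1,1],
)

```text
time_s: 13.25
tool_pos: [526.5, 312.9, 30.7]
eef_rot: [[0.993, -0.114, 0.002], [-0.114, -0.993, 0.001], [0.002, -0.001, -1.0]]
ft_force: [0.2, 0.1, 0.3]
gripper_width: 0.23
```

step_arm(
  travel=[
    [0,0,0.001],
    [0,0,0],
    [0,0,0],
    [0,0,0],
    [0,0,0],
  ],
  angular=[
    [0,0,0],
    [0,0,0],
    [0,0,0],
    [0,0,0],
    [0,0,0],
  ],
  grip=[1,1,0.35,0.35,0.35],
)

```text
time_s: 13.88
tool_pos: [525.4, 312.9, 28.9]
eef_rot: [[0.994, -0.113, 0.0], [-0.113, -0.994, 0.0], [0.0, -0.0, -1.0]]
ft_force: [-0.1, 0.2, -0.3]
gripper_width: 0.652
```

Run:
```python
from h import *
delta([525,312,140],-6.6)
```

```text
turn_z 0.0002 shift after turn [-0.0006  0.0018 -0.2221] now [525.4 312.9  28.9] yaw -6.51 f [-0.1  0.2 -0.3] w 0.652
```

step_arm(
  travel=[
    [0,0,-0.06],
    [0,0,-0.08],
    [0,0,-0.08],
    [0.005,0.093,0],
    [0.005,0.1,0],
    [0.005,0.1,0],
    [0.005,0.1,0],
    [0.005,0.1,0],
    [0.005,0.1,0],
    [0.005,0.1,0],
    [0.005,0.1,0],
    [0.005,0.1,0],
    [0.005,0.1,0],
    [0.005,0.1,0],
    [0,0.07,0],
    [0,0.03,0],
    [0,0,0],
    [0,0,0],
  ],
  angular=[
    [0,0,0],
    [0,0,0],
    [0,0,-0.0139],
    [0,0,0],
    [0,0,0],
    [0,0,0],
    [0,0,0],
    [0,0,0],
    [0,0,0],
    [0,0,0],
    [0,0,0],
    [0,0,0],
    [0,0,0],
    [0,0,0],
    [0,0,0],
    [0,0,0],
    [0,0,0],
    [0,0,0],
  ],
  grip=[0.35,0.35,0.35,0.35,0.35,0.35,0.35,0.35,0.35,0.35,0.35,0.35,0.35,0.35,0.35,0.35,0.35,0.35],
)

```text
time_s: 16.12
tool_pos: [536.9, -282.8, 138.7]
eef_rot: [[1.0, -0.025, -0.001], [-0.025, -1.0, 0.001], [-0.001, -0.001, -1.0]]
ft_force: [-0.0, 0.1, -0.7]
gripper_width: 0.648
```

Run:
```python
from seg import *
delta([535,-284,70],-1.5)
s,p,d=look('scene'); P=cloud('scene',d,s)
comps(P,20,35,(430,680,180,460),'drift on board')
s,p,d=look('wrist','wrist3.png'); P=cloud('wrist',d,s)
comps(P,56.5,63,(515,565,-420,-150),'bar'); comps(P,14,21,(470,520,-310,-250),'bush')
```

```text
turn_z 0.0001 shift after turn [-0.0038  0.0026  0.1374] now [ 536.9 -282.8  138.7] yaw -1.45 f [-0.   0.1 -0.7] w 0.648
drift on board 308 c [526.  315.5] wh 172.9 21.2 ang 83.82 zmed 23.9
bar 7632 c [ 535.  -283.7] wh 114.6 34.0 ang 88.49 zmed 58.5
bar 191 c [ 562. -336.] wh 20.4 6.3 ang 84.31 zmed 57.7
bush 890 c [ 496.9 -281.2] wh 35.2 37.5 ang 0.36 zmed 17.9
```

View pics/wrist3.png

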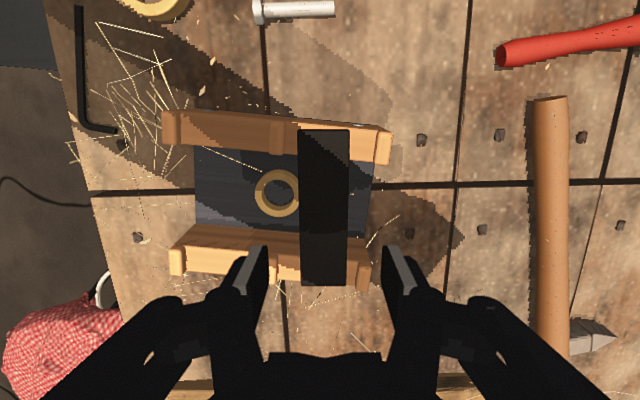

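The drift is parked on the board, and the bar at (323,205) sits cleanly between the fingers. Grasping the bar.

step_arm(
  travel=[
    [-0.0038,0.0022,0.05],
    [0,0,0.05],
    [0,0,0.0374],
    [0,0,0],
    [0,0,0],
    [0,0,0],
    [0,0,0],
    [0,0,0],
  ],
  angular=[
    [0,0,0],
    [0,0,0],
    [0,0,0],
    [0,0,0],
    [0,0,0],
    [0,0,0],
    [0,0,0],
    [0,0,0],
  ],
  grip=[0.35,0.35,0.35,0.35,1,1,1,1],
)

```text
time_s: 17.23
tool_pos: [536.0, -285.7, 71.6]
eef_rot: [[1.0, -0.026, 0.002], [-0.026, -1.0, -0.001], [0.002, 0.001, -1.0]]
ft_force: [0.2, 0.8, 5.6]
gripper_width: 0.371
```

Run:
```python
from h import *
delta([600,305,140],-6.6)
```

```text
turn_z 0.0141 shift after turn [-0.0087 -1.1882 -0.1368] now [ 536.  -285.7   71.6] yaw -1.51 f [0.2 0.8 5.6] w 0.371
```

step_arm(
  travel=[
    [0,0,-0.03],
    [0,0,-0.05],
    [0,0,-0.05],
    [0,0,0],
    [0,-0.068,0],
    [-0.001,-0.1,0],
    [-0.001,-0.1,0],
    [-0.001,-0.1,0],
    [-0.001,-0.1,0],
    [-0.001,-0.1,0],
    [-0.001,-0.1,0],
    [-0.001,-0.1,0],
    [-0.001,-0.1,0],
    [-0.001,-0.1,0],
    [0,-0.1,0],
    [0,-0.08,0],
    [0,-0.04,0],
    [0,0,0],
    [0,0,0],
  ],
  angular=[
    [0,0,0],
    [0,0,0],
    [0,0,0],
    [0,0,0.0141],
    [0,0,0],
    [0,0,0],
    [0,0,0],
    [0,0,0],
    [0,0,0],
    [0,0,0],
    [0,0,0],
    [0,0,0],
    [0,0,0],
    [0,0,0],
    [0,0,0],
    [0,0,0],
    [0,0,0],
    [0,0,0],
    [0,0,0],
  ],
  grip=[1,1,1,1,1,1,1,1,1,1,1,1,1,1,1,1,1,1,1],
)

```text
time_s: 19.6
tool_pos: [598.4, 304.1, 134.7]
eef_rot: [[0.993, -0.116, -0.001], [-0.116, -0.993, -0.002], [-0.001, 0.002, -1.0]]
ft_force: [0.1, -0.6, -5.0]
gripper_width: 0.374
```

Run:
```python
from seg import *
delta([600,305,29],-6.6)
s,p,d=look('side','side4.png'); P=cloud('side',d,s)
comps(P,105,136,(540,660,220,400),'held')
```

```text
turn_z -0.0001 shift after turn [ 0.0031 -0.0023  0.2114] now [598.4 304.1 134.7] yaw -6.64 f [ 0.1 -0.6 -5. ] w 0.374
held 784 c [598.1 308.4] wh 117.3 56.7 ang 68.35 zmed 122.8
```

View pics/side4.png

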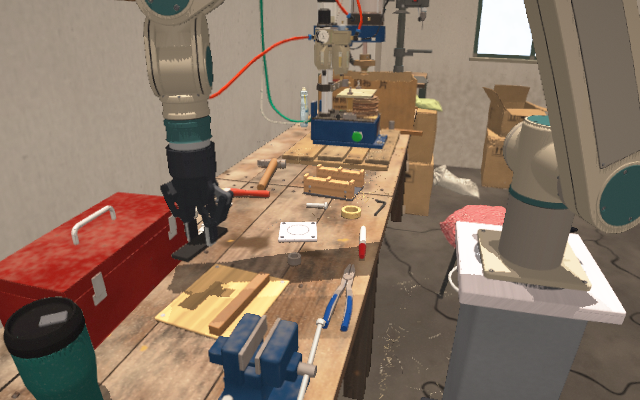

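The bar is held level over the board beside the drift. Lowering.

step_arm(
  travel=[
    [0.0031,-0.002,0.06],
    [0,0,0.07],
    [0,0,0.06],
    [0,0,0.018],
    [0,0,0.004],
    [0,0,0],
  ],
  angular=[
    [0,0,0],
    [0,0,0],
    [0,0,0],
    [0,0,0],
    [0,0,0],
    [0,0,0],
  ],
  grip=[1,1,1,1,1,1],
)

```text
time_s: 20.4
tool_pos: [601.9, 306.3, 30.8]
eef_rot: [[0.993, -0.115, 0.003], [-0.115, -0.993, 0.001], [0.002, -0.001, -1.0]]
ft_force: [0.2, 0.0, -4.9]
gripper_width: 0.371
```

Run:
```python
from h import *
delta([600,305,27.6],-6.6)
```

```text
turn_z -0.0 shift after turn [-0.0034  0.003   0.0064] now [601.9 306.3  30.8] yaw -6.61 f [ 0.2  0.  -4.9] w 0.371
```

step_arm(
  travel=[
    [0,0,0.004],
    [0,0,0.003],
    [0,0,0],
    [0,0,0],
    [0,0,0],
    [0,0,0],
    [0,0,0],
  ],
  angular=[
    [0,0,0],
    [0,0,0],
    [0,0,0],
    [0,0,0],
    [0,0,0],
    [0,0,0],
    [0,0,0],
  ],
  grip=[1,1,1,1,0.35,0.35,0.35],
)

```text
time_s: 21.28
tool_pos: [600.6, 306.2, 25.6]
eef_rot: [[0.993, -0.115, 0.0], [-0.115, -0.993, 0.0], [0.0, -0.0, -1.0]]
ft_force: [0.1, 0.5, -0.4]
gripper_width: 0.65
```

Run:
```python
from h import *
delta([497,-281.2,130],-7)
```

```text
turn_z 0.0011 shift after turn [-0.0625  1.1914 -0.2088] now [600.6 306.2  25.6] yaw -6.59 f [ 0.1  0.5 -0.4] w 0.65
```

step_arm(
  travel=[
    [0,0,-0.06],
    [0,0,-0.08],
    [0,0,-0.069],
    [-0.005,0.06,0],
    [-0.005,0.1,0],
    [-0.005,0.1,0],
    [-0.005,0.1,0],
    [-0.005,0.1,0],
    [-0.005,0.1,0],
    [-0.005,0.1,0],
    [-0.005,0.1,0],
    [-0.005,0.1,0],
    [-0.005,0.1,0],
    [-0.005,0.1,0],
    [-0.005,0.07,0],
    [-0.002,0.06,0],
    [0,0,0],
    [0,0,0],
  ],
  angular=[
    [0,0,0],
    [0,0,0],
    [0,0,0.0011],
    [0,0,0],
    [0,0,0],
    [0,0,0],
    [0,0,0],
    [0,0,0],
    [0,0,0],
    [0,0,0],
    [0,0,0],
    [0,0,0],
    [0,0,0],
    [0,0,0],
    [0,0,0],
    [0,0,0],
    [0,0,0],
    [0,0,0],
  ],
  grip=[0.35,0.35,0.3,0.3,0.3,0.3,0.3,0.3,0.3,0.3,0.3,0.3,0.3,0.3,0.3,0.3,0.3,0.3],
)

```text
time_s: 23.52
tool_pos: [497.3, -280.0, 130.0]
eef_rot: [[0.993, -0.122, -0.0], [-0.122, -0.993, 0.001], [-0.0, -0.001, -1.0]]
ft_force: [-0.2, 0.8, 0.1]
gripper_width: 0.703
```

Run:
```python
from seg import *
s,p,d=look('wrist'); P=cloud('wrist',d,s)
comps(P,14,21,(470,520,-310,-250),'bush'); 
delta([497,-281.2,26],-7)
s,p,d=look('scene'); P=cloud('scene',d,s)
comps(P,20,35,(430,680,180,460),'drift on board'); comps(P,11,18.5,(430,680,180,460),'bar on board')
```

```text
bush 1003 c [ 497.9 -281.1] wh 37.6 37.5 ang 89.43 zmed 17.9
turn_z 0.0002 shift after turn [-2.00e-04  3.20e-03  2.08e-01] now [ 497.3 -279.6  130. ] yaw -6.94 f [-0.2  0.3  0.4] w 0.701
drift on board 296 c [525.7 314.4] wh 167.8 21.4 ang 83.65 zmed 24.2
bar on board 258 c [601.7 307.9] wh 115.2 34.3 ang 83.07 zmed 13.8
```

step_arm(
  travel=[
    [0.0008,0.0015,0.06],
    [0,0,0.07],
    [0,0,0.05],
    [0,0,0.028],
    [0,0,0],
    [0,0,0],
    [0,0,0],
    [0,0,0],
    [0,0,0],
  ],
  angular=[
    [0,0,0],
    [0,0,0],
    [0,0,0],
    [0,0,0],
    [0,0,0],
    [0,0,0],
    [0,0,0],
    [0,0,0],
    [0,0,0],
  ],
  grip=[0.3,0.3,0.3,0.3,0.3,1,1,1,1],
)

```text
time_s: 24.75
tool_pos: [498.9, -282.1, 27.9]
eef_rot: [[0.993, -0.122, 0.003], [-0.122, -0.993, -0.001], [0.003, 0.001, -1.0]]
ft_force: [0.3, 1.8, 6.0]
gripper_width: 0.403
```

Run:
```python
from h import *
S=np.load('scene0.npy'); s={'eef_rot':np.diag([1,-1,-1]),'tool_pos':[624.98,0,250.28]}
p=cv2.imread('pics/wrist0.png')
print('ring pix',ray('wrist',[[238,153],[236,154]],8,s).round(1), ray('scene',[[327,198]],8).round(1))
W=np.load('wrist0.npy')
from seg import rect,comps
comps(W,4,14,(460,590,-60,80),'plate')
delta([522,14,130],-7)
```

```text
ring pix [[523.1  14.1   8. ]
 [520.6  12.9   8. ]] [[515.7   6.4   8. ]]
plate 5793 c [520.5  12.7] wh 89.7 90.7 ang 16.81 zmed 8.0
turn_z 0.0 shift after turn [-0.0263 -0.5935 -0.2041] now [ 498.9 -282.1   27.9] yaw -6.98 f [0.3 1.8 6. ] w 0.403
```

step_arm(
  travel=[
    [0,0,-0.044],
    [0,0,-0.06],
    [0,0,-0.06],
    [-0.004,-0.06,0],
    [-0.004,-0.1,0],
    [-0.004,-0.1,0],
    [-0.004,-0.1,0],
    [-0.004,-0.1,0],
    [-0.004,-0.08,0],
    [-0.004,-0.05,0],
    [0,0,0],
    [0,0,0],
  ],
  angular=[
    [0,0,0],
    [0,0,0],
    [0,0,0],
    [0,0,0],
    [0,0,0],
    [0,0,0],
    [0,0,0],
    [0,0,0],
    [0,0,0],
    [0,0,0],
    [0,0,0],
    [0,0,0],
  ],
  grip=[1,1,1,1,1,1,1,1,1,1,1,1],
)

```text
time_s: 26.25
tool_pos: [519.8, 12.5, 108.4]
eef_rot: [[0.993, -0.122, 0.0], [-0.122, -0.993, -0.001], [0.0, 0.001, -1.0]]
ft_force: [-0.0, -0.7, -0.4]
gripper_width: 0.403
```

Run:
```python
from seg import *
s,p,d=look('wrist','wrist5.png'); P=cloud('wrist',d,s)
comps(P,90,112,(480,560,-30,50),'held bush'); comps(P,4,14,(460,590,-60,80),'plate')
for r in ctrl.place_of('wrist','plate_ring'): print(r, ray('wrist',[r['centre']],8,s))
delta([521,13,31],-7)
```

```text
held bush 4219 c [517.4  14.3] wh 38.5 54.9 ang 55.06 zmed 98.4
plate 10884 c [519.8  12.8] wh 90.4 89.6 ang 16.84 zmed 8.1
plate 922 c [512.  -25.6] wh 37.2 21.7 ang 17.09 zmed 8.1
{'centre': [327.4, 204.0], 'confidence': 0.92} [[521.24479651  11.69043617   8.        ]]
turn_z -0.0002 shift after turn [ 0.0022 -0.0021  0.1546] now [519.8  12.1 108.3] yaw -7.06 f [ 0.7 -0.  -1.6] w 0.406
```

View pics/wrist5.png

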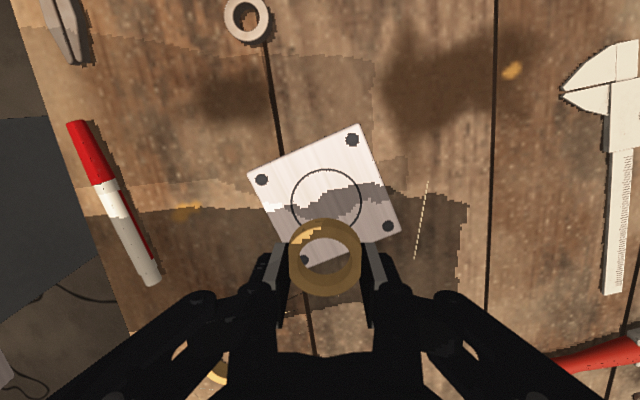

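Run:
```python
from seg import *
s,p,d=look('wrist'); P=cloud('wrist',d,s); h=cv2.cvtColor(p,cv2.COLOR_RGB2HSV)
m=(h[...,1]>90)&(h[...,0]>12)&(h[...,0]<35)&(P[...,2]>95.5)&(P[...,2]<101)&(abs(P[...,0]-520)<40)&(abs(P[...,1]-12)<40)
rect(P,m,'top'); print(cv2.minEnclosingCircle(P[m][:,:2].astype(np.float32)))
q=P[m]; A=np.c_[q[:,:2]-q[:,:2].mean(0),np.ones(len(q))]; print(np.linalg.lstsq(A,q[:,2],rcond=None)[0])
# algebraic ring centre by ellipse fit in image
g=cv2.cvtColor(p,cv2.COLOR_RGB2GRAY);
```

```text
top 2420 c [521.   11.5] wh 38.2 42.6 ang 52.31 zmed 98.2
((524.8711547851562, 11.388258934020996), 24.636625289916992)
[1.81024860e-03 5.65575961e-03 9.80972090e+01]
```

step_arm(
  travel=[
    [0.002,0,0.05],
    [0,0,0.06],
    [0,0,0.038],
    [0,0,0.0066],
    [0,0,0.002],
    [0,0,0],
  ],
  angular=[
    [0,0,0],
    [0,0,0],
    [0,0,0],
    [0,0,0],
    [0,0,0],
    [0,0,0],
  ],
  grip=[1,1,1,1,1,1],
)

```text
time_s: 27.15
tool_pos: [521.6, 12.6, 30.7]
eef_rot: [[0.993, -0.122, 0.002], [-0.122, -0.993, -0.0], [0.002, -0.0, -1.0]]
ft_force: [0.3, 0.4, 0.3]
gripper_width: 0.405
```

Run:
```python
from h import *
delta([521,12.3,30],-7)
```

```text
turn_z -0.0 shift after turn [-0.0012  0.0008  0.0013] now [521.6  12.6  30.7] yaw -7.01 f [0.3 0.4 0.3] w 0.405
```

Lower by a millimetre more, release, rise and view from a little south so the plate is in frame.

step_arm(
  travel=[
    [0,0,0.002],
    [0,0,0.001],
    [0,0,0],
    [0,0,0],
    [0,0,0],
    [0,0,0],
    [0,0,-0.05],
    [0,0,-0.08],
    [0,-0.04,-0.08],
    [0,0,0],
    [0,0,0],
  ],
  angular=[
    [0,0,0],
    [0,0,0],
    [0,0,0],
    [0,0,0],
    [0,0,0],
    [0,0,0],
    [0,0,0],
    [0,0,0],
    [0,0,0],
    [0,0,0],
    [0,0,0],
  ],
  grip=[1,1,1,0.35,0.35,0.35,0.35,0.35,0.35,0.35,0.35],
)

```text
time_s: 28.52
tool_pos: [522.6, 32.8, 132.9]
eef_rot: [[0.993, -0.121, -0.001], [-0.121, -0.993, -0.0], [-0.001, 0.0, -1.0]]
ft_force: [-0.4, 0.1, -0.3]
gripper_width: 0.652
```

Run:
```python
from seg import *
s,p,d=look('wrist'); P=cloud('wrist',d,s)
cv2.imwrite('pics/w6.png',cv2.resize(p[150:350,220:440,::-1],None,fx=2.5,fy=2.5))
comps(P,17,23,(460,590,-60,80),'bush'); comps(P,4,12,(460,590,-60,80),'plate')
delta([525.5,312.9,140],-6.5)
```

```text
bush 912 c [521.   13.4] wh 37.6 36.6 ang 83.9 zmed 19.9
plate 8866 c [519.9  12.6] wh 90.2 90.3 ang 16.85 zmed 8.0
plate 619 c [520.7  10.8] wh 23.0 23.4 ang 44.47 zmed 8.1
turn_z -0.0014 shift after turn [-0.0564 -0.5576 -0.0157] now [522.   32.7 132.1] yaw -6.99 f [-0.8  0.2 -0.5] w 0.646
```

View pics/w6.png

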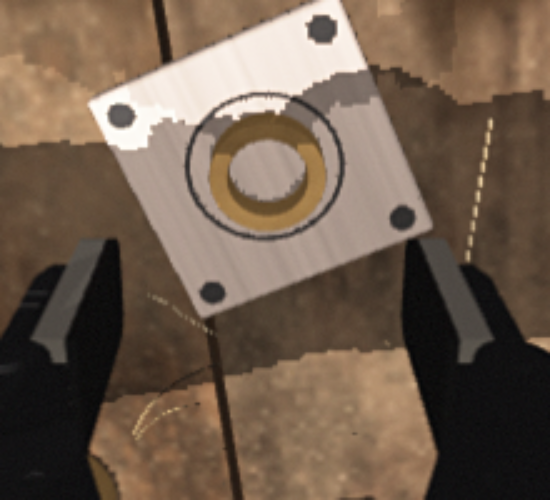

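The bush lies flat and fully inside the ring (crop ~(267,170), ring ~(265,166)). Now the drift.

step_arm(
  travel=[
    [-0.0056,-0.06,0],
    [-0.01,-0.1,0],
    [-0.01,-0.1,0],
    [-0.01,-0.1,0],
    [-0.01,-0.1,0],
    [-0.011,-0.06,0],
    [0,-0.0376,0],
    [0,0,0],
    [0,0,0],
  ],
  angular=[
    [0,0,-0.0014],
    [0,0,0],
    [0,0,0],
    [0,0,0],
    [0,0,0],
    [0,0,0],
    [0,0,0],
    [0,0,0],
    [0,0,0],
  ],
  grip=[0.35,0.35,0.35,0.35,0.35,0.35,0.35,0.35,0.35],
)

```text
time_s: 29.7
tool_pos: [526.5, 311.7, 132.8]
eef_rot: [[0.993, -0.114, -0.001], [-0.114, -0.993, -0.001], [-0.001, 0.001, -1.0]]
ft_force: [0.3, -0.2, 0.6]
gripper_width: 0.65
```

Run:
```python
from seg import *
s,p,d=look('wrist'); P=cloud('wrist',d,s)
comps(P,20,35,(430,680,180,460),'drift'); comps(P,11,18.5,(430,680,180,460),'bar')
delta([525.5,312.9,28.4],-6.5)
```

```text
drift 593 c [448.1 447.2] wh 33.3 12.9 ang 18.0 zmed 24.2
drift 5751 c [525.3 314.5] wh 169.6 21.1 ang 83.46 zmed 25.0
bar 1338 c [449.3 444.2] wh 38.5 31.4 ang 0.22 zmed 13.9
bar 5770 c [600.8 308.3] wh 115.3 33.9 ang 83.19 zmed 14.5
turn_z -0.0002 shift after turn [-0.0025 -0.0023  0.2092] now [526.6 311.6 133. ] yaw -6.57 f [-0.9  0.4  0. ] w 0.647
```

step_arm(
  travel=[
    [-0.002,-0.002,0.06],
    [0,0,0.08],
    [0,0,0.05],
    [0,0,0.019],
    [0,0,0],
    [0,0,0],
    [0,0,0],
    [0,0,0],
    [0,0,0],
  ],
  angular=[
    [0,0,0],
    [0,0,0],
    [0,0,0],
    [0,0,0],
    [0,0,0],
    [0,0,0],
    [0,0,0],
    [0,0,0],
    [0,0,0],
  ],
  grip=[0.35,0.35,0.35,0.35,0.35,1,1,1,1],
)

```text
time_s: 30.88
tool_pos: [527.2, 314.7, 30.6]
eef_rot: [[0.994, -0.113, 0.003], [-0.113, -0.994, 0.001], [0.003, -0.001, -1.0]]
ft_force: [-0.0, -1.0, 6.9]
gripper_width: 0.226
```

Run:
```python
from h import *
t=ctrl.state()['tool_pos']+np.array([-59.5,-586.5,44]); print(t)
delta([t[0],t[1],145],-6.5)
```

```text
[ 467.68648539 -271.82197582   74.59156116]
turn_z 0.0001 shift after turn [ 0.0146  1.1789 -0.2288] now [527.2 314.7  30.6] yaw -6.48 f [-0.  -1.   6.9] w 0.226
```

step_arm(
  travel=[
    [0,0,-0.06],
    [0,0,-0.08],
    [0,0,-0.085],
    [0.001,0.06,0],
    [0.0015,0.1,0],
    [0.0015,0.1,0],
    [0.0015,0.1,0],
    [0.0015,0.1,0],
    [0.0015,0.1,0],
    [0.0015,0.1,0],
    [0.0015,0.1,0],
    [0.0015,0.1,0],
    [0.0015,0.1,0],
    [0,0.1,0],
    [0,0.08,0],
    [0,0.0389,0],
    [0,0,0],
    [0,0,0],
  ],
  angular=[
    [0,0,0],
    [0,0,0],
    [0,0,0],
    [0,0,0],
    [0,0,0],
    [0,0,0],
    [0,0,0],
    [0,0,0],
    [0,0,0],
    [0,0,0],
    [0,0,0],
    [0,0,0],
    [0,0,0],
    [0,0,0],
    [0,0,0],
    [0,0,0],
    [0,0,0],
    [0,0,0],
  ],
  grip=[1,1,1,1,1,1,1,1,1,1,1,1,1,1,1,1,1,1],
)

```text
time_s: 33.12
tool_pos: [466.3, -271.0, 141.1]
eef_rot: [[0.994, -0.112, -0.001], [-0.112, -0.994, 0.001], [-0.001, -0.001, -1.0]]
ft_force: [-0.3, 0.5, -0.7]
gripper_width: 0.224
```

Run:
```python
from h import *
delta([467.7,-271.8,77],-6.5)
```

```text
turn_z 0.0002 shift after turn [0.0029 0.0013 0.1283] now [ 466.3 -271.   141.1] yaw -6.42 f [-0.3  0.5 -0.7] w 0.224
```

step_arm(
  travel=[
    [0.0025,0,0.05],
    [0,0,0.05],
    [0,0,0.028],
    [0,0,0.003],
    [0,0,0],
  ],
  angular=[
    [0,0,0],
    [0,0,0],
    [0,0,0],
    [0,0,0],
    [0,0,0],
  ],
  grip=[1,1,1,1,1],
)

```text
time_s: 33.75
tool_pos: [468.2, -272.4, 76.5]
eef_rot: [[0.994, -0.112, 0.0], [-0.112, -0.994, -0.0], [0.001, 0.0, -1.0]]
ft_force: [-0.5, -0.2, 0.2]
gripper_width: 0.225
```

Run:
```python
from h import *
delta([467.7,-271.8,74.6],-6.5)
```

```text
turn_z 0.0002 shift after turn [-0.0011 -0.001   0.0037] now [ 468.2 -272.4   76.5] yaw -6.44 f [-0.5 -0.2  0.2] w 0.225
```

Lower 2 mm, release, rise, and go to the bar on the board (yaw stays about −6.6).

step_arm(
  travel=[
    [-0.001,0,0.0035],
    [0,0,0.001],
    [0,0,0],
    [0,0,0],
    [0,0,0],
    [0,0,0],
    [0,0,-0.05],
    [0,0,-0.08],
    [0,0,0],
    [0,0,0],
  ],
  angular=[
    [0,0,0],
    [0,0,0],
    [0,0,0],
    [0,0,0],
    [0,0,0],
    [0,0,0],
    [0,0,0],
    [0,0,0],
    [0,0,0],
    [0,0,0],
  ],
  grip=[1,1,1,0.35,0.35,0.35,0.35,0.35,0.35,0.35],
)

```text
time_s: 35.0
tool_pos: [467.0, -272.3, 138.3]
eef_rot: [[0.994, -0.113, -0.0], [-0.113, -0.994, 0.0], [-0.0, -0.0, -1.0]]
ft_force: [-0.3, 0.3, 0.2]
gripper_width: 0.65
```

Run:
```python
from seg import *
s,p,d=look('wrist'); P=cloud('wrist',d,s)
comps(P,64,80,(430,520,-420,-150),'drift')
delta([600.7,306.2,138],-6.8)
```

```text
drift 7776 c [ 467.1 -272.4] wh 169.4 21.1 ang 83.56 zmed 68.9
turn_z 0.0009 shift after turn [ 1.2960e-01 -1.1798e+00 -9.0000e-04] now [ 466.5 -271.9  137.6] yaw -6.48 f [-1.   0.  -0.3] w 0.65
```

The drift is back within about 1 mm.

step_arm(
  travel=[
    [0.01,-0.06,0],
    [0.012,-0.1,0],
    [0.012,-0.1,0],
    [0.012,-0.1,0],
    [0.012,-0.1,0],
    [0.012,-0.1,0],
    [0.012,-0.1,0],
    [0.012,-0.1,0],
    [0.012,-0.1,0],
    [0.012,-0.1,0],
    [0.0116,-0.1,0],
    [0,-0.08,0],
    [0,-0.0398,0],
    [0,0,0],
    [0,0,0],
  ],
  angular=[
    [0,0,0.0009],
    [0,0,0],
    [0,0,0],
    [0,0,0],
    [0,0,0],
    [0,0,0],
    [0,0,0],
    [0,0,0],
    [0,0,0],
    [0,0,0],
    [0,0,0],
    [0,0,0],
    [0,0,0],
    [0,0,0],
    [0,0,0],
  ],
  grip=[0.35,0.35,0.35,0.35,0.35,0.35,0.35,0.35,0.35,0.35,0.35,0.35,0.35,0.35,0.35],
)

```text
time_s: 36.92
tool_pos: [600.8, 304.2, 138.0]
eef_rot: [[0.993, -0.119, -0.002], [-0.12, -0.993, -0.001], [-0.001, 0.001, -1.0]]
ft_force: [0.1, -0.2, 0.4]
gripper_width: 0.647
```

Run:
```python
from seg import *
s,p,d=look('wrist'); P=cloud('wrist',d,s)
comps(P,11,18.5,(530,680,180,400),'bar')
delta([600.8,308.3,26],-6.8)
```

```text
bar 5653 c [601. 308.] wh 115.3 34.1 ang 83.43 zmed 14.5
turn_z -0.0002 shift after turn [-0.0014 -0.0085  0.2245] now [601.  304.  138.3] yaw -6.89 f [-0.6 -0.5 -0.4] w 0.65
```

step_arm(
  travel=[
    [-0.001,-0.007,0.06],
    [0,0,0.08],
    [0,0,0.06],
    [0,0,0.0245],
    [0,0,0],
    [0,0,0],
    [0,0,0],
    [0,0,0],
    [0,0,0],
  ],
  angular=[
    [0,0,0],
    [0,0,0],
    [0,0,0],
    [0,0,0],
    [0,0,0],
    [0,0,0],
    [0,0,0],
    [0,0,0],
    [0,0,0],
  ],
  grip=[0.35,0.35,0.35,0.35,0.35,1,1,1,1],
)

```text
time_s: 38.1
tool_pos: [602.6, 309.6, 28.7]
eef_rot: [[0.993, -0.118, 0.003], [-0.118, -0.993, 0.001], [0.003, -0.001, -1.0]]
ft_force: [-0.5, -1.3, 6.8]
gripper_width: 0.373
```

Run:
```python
from h import *
s=ctrl.state(); R=s['eef_rot']; y0=np.degrees(np.arctan2(R[1,0],R[0,0])); t=s['tool_pos']
# bar axis now yaw 83.4 -> 88.49; rotate TCP offset
a=np.radians(88.49-83.4); off=t[:2]-np.array([601,308.1]); Q=np.array([[np.cos(a),-np.sin(a)],[np.sin(a),np.cos(a)]])
g=np.array([535,-283.8])+Q@off; print('goal',g,t[2]+44,y0+5.1); delta([g[0],g[1],140],y0+5.1)
```

```text
goal [ 536.47444529 -282.20860652] 72.66886028526373 -1.7021757903832446
turn_z -0.0142 shift after turn [-0.0971  1.1869 -0.2227] now [602.6 309.6  28.7] yaw -6.8 f [-0.5 -1.3  6.8] w 0.373
```

step_arm(
  travel=[
    [0,0,-0.04],
    [0,0,-0.08],
    [0,0,-0.1027],
    [0,0,0],
    [-0.006,0.06,0],
    [-0.0091,0.1,0],
    [-0.0091,0.1,0],
    [-0.0091,0.1,0],
    [-0.0091,0.1,0],
    [-0.0091,0.1,0],
    [-0.0091,0.1,0],
    [-0.0091,0.1,0],
    [-0.0091,0.1,0],
    [-0.0091,0.1,0],
    [-0.0091,0.1,0],
    [0,0.08,0],
    [0,0.0469,0],
    [0,0,0],
    [0,0,0],
  ],
  angular=[
    [0,0,0],
    [0,0,0],
    [0,0,0],
    [0,0,-0.0142],
    [0,0,0],
    [0,0,0],
    [0,0,0],
    [0,0,0],
    [0,0,0],
    [0,0,0],
    [0,0,0],
    [0,0,0],
    [0,0,0],
    [0,0,0],
    [0,0,0],
    [0,0,0],
    [0,0,0],
    [0,0,0],
    [0,0,0],
  ],
  grip=[1,1,1,1,1,1,1,1,1,1,1,1,1,1,1,1,1,1,1],
)

```text
time_s: 40.48
tool_pos: [534.9, -281.3, 137.5]
eef_rot: [[1.0, -0.029, -0.001], [-0.029, -1.0, 0.002], [-0.001, -0.002, -1.0]]
ft_force: [-0.2, 0.6, -5.5]
gripper_width: 0.367
```

Run:
```python
from h import *
delta([536.5,-282.2,75],-1.7)
```

```text
turn_z 0.0002 shift after turn [0.0032 0.0017 0.1251] now [ 534.9 -281.3  137.5] yaw -1.64 f [-0.2  0.6 -5.5] w 0.367
```

step_arm(
  travel=[
    [0.003,0.0005,0.05],
    [0,0,0.05],
    [0,0,0.022],
    [0,0,0.003],
    [0,0,0],
  ],
  angular=[
    [0,0,0],
    [0,0,0],
    [0,0,0],
    [0,0,0],
    [0,0,0],
  ],
  grip=[1,1,1,1,1],
)

```text
time_s: 41.1
tool_pos: [537.5, -282.9, 76.1]
eef_rot: [[1.0, -0.029, 0.001], [-0.029, -1.0, -0.001], [0.001, 0.001, -1.0]]
ft_force: [0.2, 0.6, -5.1]
gripper_width: 0.368
```

Run:
```python
from h import *
delta([536.5,-282.2,72.7],-1.7)
```

```text
turn_z 0.0001 shift after turn [-0.002  -0.0013  0.0069] now [ 537.5 -282.9   76.1] yaw -1.66 f [ 0.2  0.6 -5.1] w 0.368
```

step_arm(
  travel=[
    [-0.002,-0.001,0.004],
    [0,0,0.003],
    [0,0,0.001],
    [0,0,0],
    [0,0,0],
    [0,0,0],
    [0,0,0],
    [0,0,-0.05],
    [0,0,-0.08],
    [0,-0.06,-0.08],
    [0,0,0],
    [0,0,0],
  ],
  angular=[
    [0,0,0],
    [0,0,0],
    [0,0,0],
    [0,0,0],
    [0,0,0],
    [0,0,0],
    [0,0,0],
    [0,0,0],
    [0,0,0],
    [0,0,0],
    [0,0,0],
    [0,0,0],
  ],
  grip=[1,1,1,1,0.35,0.35,0.35,0.35,0.35,0.35,0.35,0.35],
)

```text
time_s: 42.6
tool_pos: [536.5, -252.4, 175.9]
eef_rot: [[1.0, -0.029, -0.0], [-0.029, -1.0, -0.0], [-0.0, 0.0, -1.0]]
ft_force: [-0.1, -0.3, -0.8]
gripper_width: 0.651
```

Run:
```python
from seg import *
s,p,d=look('wrist'); P=cloud('wrist',d,s)
comps(P,64,80,(430,520,-420,-150),'drift'); comps(P,56.5,63,(512,565,-420,-150),'bar')
s,p,d=look('scene','scene9.png'); P=cloud('scene',d,s)
comps(P,17,23,(460,590,-60,80),'bush',20)
comps(P,56.5,63,(512,575,-420,-150),'bar')
print(s['tool_pos'],s['gripper_width'])
```

```text
drift 3911 c [ 469.7 -248.8] wh 121.8 21.8 ang 83.56 zmed 69.0
bar 5168 c [ 535.4 -284. ] wh 114.9 34.0 ang 88.55 zmed 58.5
bar 120 c [ 561.5 -336.4] wh 6.4 20.4 ang 0.24 zmed 57.8
bush 21 c [537.3  14.4] wh 21.2 7.1 ang 83.52 zmed 19.8
bar 451 c [ 537.6 -262.6] wh 73.9 34.9 ang 88.71 zmed 58.5
bar 177 c [ 537.5 -312.4] wh 36.6 30.1 ang 83.2 zmed 58.4
[ 535.9784872  -252.24740431  175.01606457] 0.6518824175312316
```

View pics/scene9.png

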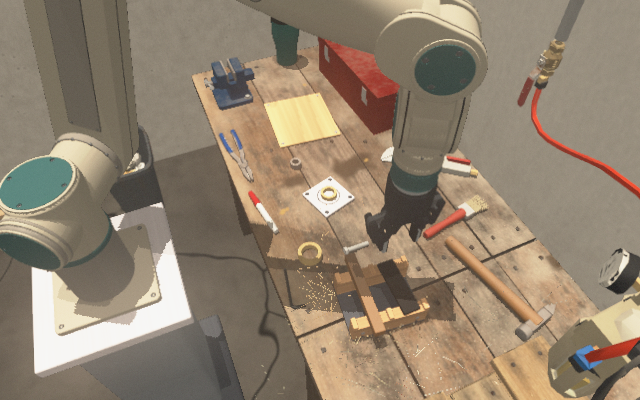

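The bar is back at (535.4,−284), the drift lies across its rest, the bush is in the ring, and the bystanders look unmoved. The arm is clear, so I'm handing in.

```bash
python3 -c "
from workcell import ctrl
print(ctrl.finish_job())"
```

```text
the job is handed in; nothing more can be done
None
```

The job is done in the order asked and handed in at about 43 s of the 144 s allowed. I parked the drift and bar side by side on the board, laid the brass bush flat in the plate's ring, then put the drift and bar back across their own rests.

- **Bush:** it measured flat (top at z 19.9 mm), about 1–2 mm from the ring's centre and fully inside it.
- **Bar:** it lies within about 0.5 mm and 0.1° of where it started.
- **Drift:** just after release it lay within about 1.3 mm and 0.1° of where it started. In the last wrist view it was partly hidden by the gripper. What showed had the same angle and height, but that view could not confirm its centre.
- **Bystanders:** the grey bush and bolt look unmoved in the last scene picture. I did not measure them again.

**Disagreements:**
- The bar measured about 34 mm wide, not the 48 mm stated.
- My first grip on the drift was too low to set it on the board. I carried it back to its rest, regripped it higher and took it over again before doing anything else.

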